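# Fit up the plaster arch trimmer

## Robot

A 6-joint arm with a two-finger parallel gripper is mounted at the origin on the work surface. World frame = base frame: x ahead of the robot, y to its left, z up, the work surface at z = 0. Lengths are in m, angles in rad, forces in N, time in s.
With the tool pointing down it reaches from about 0.275 to 0.975 m from the base axis. Payload 8.4 kg.
Tool frame: the origin (TCP) lies at the very end of the fingers, on their centre line; the grasp point (between the pads) lies 19 mm behind it; y points along the fingers, x is the direction in which the jaws open and shut, and the axes are right-handed (so a half turn about y gives the same grasp; the last joint's range is limited). The gripper opens to 92 mm and grips with 3 to 60 N. Pads are 20 mm wide; open, the fingers measure 128 mm over their backs; the gripper's body (75 mm by 189 mm) begins 69 mm behind the grasp point.
Start: joints at [-0.002, 0.353, 1.633, -0, 1.155, -0.002], TCP at [0.625, -0, 0.215] pointing down, gripper open.
Joint ranges: [-2.63, 2.63], [-0.92, 2.1], [0.06, 2.66], [-1.3, 4.44], [0, 2.69], [-3.02, 3.02]. Speed limits (rad/s): [2.22, 2.22, 2.79, 3.14, 3.14, 3.14].

## Interface

Orientations are given as a unit quaternion [x, y, z, w].
In Python, from cell import r, optics, order gives the robot as it stands.
- The arm moves only by the tool play_rows, never from a script. Its argument "deltas" is a list of rows, each a list of 5 numbers: the finger opening in cm, from 0 to 9.19, then the shift along the world's x, y, z in cm, then the turn about the world's z in rad. A call has 1 to 8 rows; each row is the pose to reach, as a shift and turn from the pose commanded when the call began; what a row does not reach only later rows make up. A row lasts 1/12 s, in which the tool goes at most 41.7 mm and 7.16 degrees, less where a joint would pass 70% of its speed; a pose out of reach is approached as far as the arm can. A call with a gripper value outside its range is refused whole. The fingers move at their own pace and stop on an object; the grip force is fixed at half the most. Time passes only in rows, so rows that repeat a pose let the fingers close. It gives the time, the measured TCP pose, the force and the opening at its end, in the units of the state.
- r.get_state(): the state, without advancing time (a new reading comes with each control period).
- optics.camera(name): name is "scene" or "side" or "wrist"; returns the picture (400x640x3 uint8, red, green, blue); there is no depth.
- optics.camera_info(name): a dict with "fx", "fy", "cx", "cy" (pixels), "world_to_cam" (4x4, takes a point from world to camera coordinates); the wrist camera has in their place "hand_eye" (4x4, takes a point from camera to tool coordinates, whose origin is the TCP and whose axes are the tool frame's). Camera axes: x right, y up, looking along -z (the intrinsics and any distortion apply to the point x, -y, -z); pixel columns grow to the right and rows downward; lengths in m; the calibration is good to about 2 mm. A picture is of the moment at which its call begins: read the wrist's pose just before it. camera_info takes no time and is no camera call.
- order.hand_in(): hands the job in, once; it reports no verdict.
The state is a dict: "time": time; "qpos": joint angles; "qd": joint speeds; "tau": joint torques, N m; "tcp_pos": TCP position; "tool_rot": TCP orientation; "contact_force": force on the tool from outside, world axes, zero at the start; "ft_torque": the same for the moment, N m; "finger_gap": finger opening in m.
Only numpy, scipy, OpenCV 4.12 (cv2) and the standard library are available. Lean on these libraries where they do the work, as an engineer would, in place of code of your own. Each camera call takes 0.05 s, during which the arm holds its last target. There are 200 camera calls.

## Task

Fit up the plaster arch trimmer: take the three parts off the sloped wooden stand and thread them onto the trimmer's upright spindle with the widest at the bottom and the narrowest on top - first the steel spacer, then the toothed cutter, then the red clamp collar - lowering each one all the way down onto what is below it and not letting it drop. Then swing the raised clear guard fully down over the spindle. Leave the plaster model, the bottle and the knife on the bench where they are.

Things in the scene. Friction and masses are not known exactly. Their poses are not given: they have to be found in the camera images.
- trimmer: Arch trimmer let into the bench, fixed: low white housing 225 mm front to back, 200 mm wide, its aluminium work plate 45 mm above the bench. Origin on the bench under the spindle axis; z up, x to its rear (away from the operator), y to its left. In the plate's middle a steel shoulder (24 mm across, 14 mm high) carries the upright spindle. Two posts behind, at y = -88 and +88 mm, carry the guard hinge.
- shoulder (a point): Centre of the top of the spindle's shoulder, on the spindle axis, 59 mm above the bench: the spacer's underside sits here. Axes as the trimmer. Above it the spindle is 10 mm thick for 59 mm, then tapers over 10 mm to 5 mm; its tip is 69 mm above this point.
- spacer_centre (a point): Bare steel spacer ring, the widest part: 56 mm across, 16 mm high, bore 14 mm, about 280 g. Fits either way up; pinch it across its diameter. Origin at its centre, half-way up; z along the bore, at the start pointing out of the stand along its pin. Starts on any one of the stand's three pins.
- cutter_centre (a point): Dark blue cutter ring with brass-coloured teeth (within the diameter, smooth to the gripper): 44 mm across, 24 mm high, bore 14 mm, about 240 g. Fits either way up; pinch it across its diameter. Origin at its centre, half-way up; z along the bore, at the start pointing out of the stand along its pin. Starts on any one of the stand's three pins.
- collar_centre (a point): Red knurled push-on clamp collar, the narrowest part (it needs no turning): 32 mm across, 16 mm high, bore 14 mm, about 75 g. Fits either way up; pinch it across its diameter. Origin at its centre, half-way up; z along the bore, at the start pointing out of the stand along its pin. Starts on any one of the stand's three pins.
- stand: Wooden stand, fixed: board 270 mm wide, 105 mm up the slope, tilted 30 degrees, low edge to the operator. Origin on the bench 52 mm below the middle boss's foot; z up, x to the high edge, y along the row. Three bosses 86 mm apart (24 mm across, 14 mm high), each with a pin 10 mm thick, 12 mm long, square to the board, leaning 30 degrees to -x. Each part rests on a boss, 2 mm down the slope against its pin.
- guard (a joint): Angle of the clear guard, rad: 0 = fully down (level over the spindle, on its stop), about 1.65 to 1.8 at the start (raised, leaning slightly back), 1.9 at the back stop. A stiff hinge: it stays where it is left, and about 3 N at its edge bar moves it either way.
- guard_hinge (a point): Middle of the guard's hinge axis, which runs along the trimmer's y, 100 mm behind the spindle axis and 155 mm above the bench. Axes as the trimmer.
- guard_bar (a point): Middle of the yellow round bar on the guard's free edge, 14 mm thick, 144 mm long along the trimmer's y, 155 mm from the hinge axis; moves with the guard (clear panel 4 mm thick). Raised, hook it from behind with shut fingers, draw it over to the front and press it down from above. Down, its centre is 155 mm above the bench and 55 mm in front of the spindle axis.
- model_centre (a point): White plaster dental model, loose, about 65 x 62 x 29 mm; bystander. Origin 14 mm above the bench.
- bottle_centre (a point): White plastic bottle with a blue cap, loose, 48 mm thick, 115 mm tall; bystander. Origin 55 mm above the bench.
- knife_centre (a point): Plaster knife with a wooden handle, loose, 200 mm long, lying on the bench; bystander. Origin at its middle, 8 mm above the bench.
Not all that is in view belongs to the job. Leave any turquoise look-alike of the part that bears spacer_centre alone. Of the things shaped like the part that bears collar_centre, the red one is meant.

How it is judged:
By the outcome, as a careful person would: the job done as asked, in the order asked, and still so for the second after the job is handed in, with the robot touching nothing.
It also fails if it takes over 72 s, if anything falls off the work surface, if the arm or the gripper's body presses on something with over 40 N, if the wrist force passes 120 N, or if a joint passes its speed limit or range.

## Working session

There is one attempt and no reset: what is moved stays moved. The work goes in short steps, Python scripts to look and compute and a tool call to move; the robot and the scene stay as the last step left them, time stands still between calls to the robot, and variables do not carry over. Pictures are saved under pics/ and viewed, about 8 in all and at most 12, crops included, and the job is handed in when it is done.

Besides the shell and the picture viewer there is one more tool, called after "Call:" as a command line: name --pt "numbers of a row" for each row, then --argument value for the rest. play_rows: Moves the arm, as the interface text tells. Its arguments: {"type":"object","properties":{"deltas":{"type":"array"}},"required":["deltas"]}

```bash
ls; mkdir -p pics
cat > h.py <<'E'
import numpy as np, cv2
from cell import r, optics, order
def snap(n,name):
    im=optics.camera(n); cv2.imwrite(f'pics/{name}.png',im[:,:,::-1]); return im
E
python3 - <<'E'
from h import *
a=snap('scene','s0'); b=snap('side','d0')
print(r.get_state())
for n in('scene','side','wrist'): print(n,optics.camera_info(n))
E
```

```text
pics
{'time': 0.1, 'qpos': array([-2.38347762e-03,  3.53589521e-01,  1.63403247e+00,  3.07169612e-06,
        1.15520632e+00, -2.37712232e-03]), 'qd': array([ 0.00033301, -0.00219127, -0.00249953, -0.0002102 , -0.0011055 ,
       -0.00132061]), 'tau': array([-8.71753400e-04, -5.94903338e+01, -3.34933627e+01,  6.98069832e-02,
        1.83198228e-02, -2.35421521e-05]), 'tcp_pos': array([6.24565355e-01, 1.23738912e-05, 2.13943805e-01]), 'tool_rot': array([-7.07104613e-01,  4.39556357e-04,  4.34184345e-04,  7.07108679e-01]), 'contact_force': array([-0.41824415, -0.26167558, -0.03217174]), 'ft_torque': array([-0.00408883,  0.0329624 ,  0.05545236]), 'finger_gap': 0.09184772949704373}
scene {'fx': 455.33969893936217, 'fy': 455.33969893936217, 'cx': 318.14540662955454, 'cy': 198.2751183500453, 'world_to_cam': array([[-0.33565983,  0.94190342, -0.01226485,  0.20969211],
       [-0.79557314, -0.27649345,  0.53908697,  0.41175757],
       [ 0.50437671,  0.19070742,  0.8421608 , -1.61718002],
       [ 0.        ,  0.        ,  0.        ,  1.        ]])}
side {'fx': 470.1751834383947, 'fy': 470.1751834383947, 'cx': 324.1663984341802, 'cy': 197.45782385944, 'world_to_cam': array([[-0.96830716, -0.24970537,  0.00533548,  0.58311979],
       [ 0.14031446, -0.5261904 ,  0.83871063, -0.15926068],
       [-0.20662307,  0.81287815,  0.54455121, -1.3366619 ],
       [ 0.        ,  0.        ,  0.        ,  1.        ]])}
wrist {'fx': 349.9359053864409, 'fy': 349.9359053864409, 'cx': 321.24085853064196, 'cy': 205.61005392111753, 'hand_eye': array([[ 9.99999753e-01,  7.01134518e-04,  4.74061827e-05,
        -5.79665402e-04],
       [-1.43155468e-04,  2.69292624e-01, -9.63058390e-01,
        -1.68677130e-01],
       [-6.87999616e-04,  9.63058145e-01,  2.69292658e-01,
         7.49464838e-02],
       [ 0.00000000e+00,  0.00000000e+00,  0.00000000e+00,
         1.00000000e+00]])}
```

View pics/s0.png

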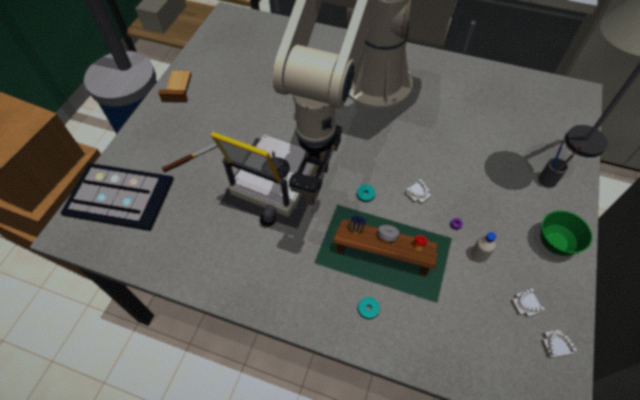

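View pics/d0.png

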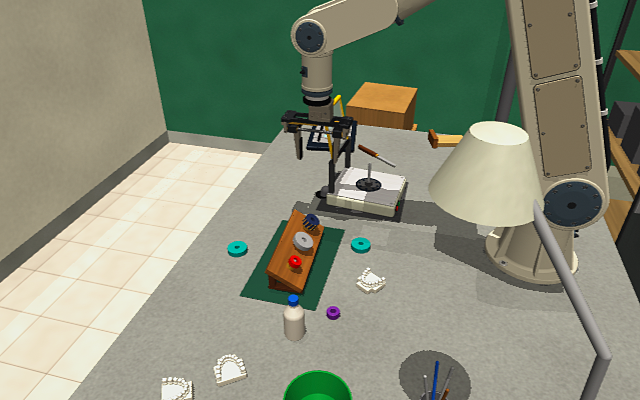

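Scene: the stand holds blue cutter (357,224), grey spacer (388,233) and red collar (420,241). Look-alikes are turquoise rings (366,193) and (369,308), and a purple ring (456,223). Trimmer is at about (262,170) with yellow bar (245,142). Next, enlarged crops and ray crossings.

```bash
cat >> h.py <<'E'
def ray(n,uv,pose=None):
    i=optics.camera_info(n)
    d=np.array([(uv[0]-i['cx'])/i['fx'],-(uv[1]-i['cy'])/i['fy'],-1.])
    if n=='wrist':
        from scipy.spatial.transform import Rotation as R
        T=np.eye(4);T[:3,:3]=R.from_quat(pose['tool_rot']).as_matrix();T[:3,3]=pose['tcp_pos']; M=T@i['hand_eye']
    else: M=np.linalg.inv(i['world_to_cam'])
    d=M[:3,:3]@d; return M[:3,3],d/np.linalg.norm(d)
def cross(rays):
    A=sum(np.eye(3)-np.outer(d,d) for o,d in rays); b=sum((np.eye(3)-np.outer(d,d))@o for o,d in rays)
    p=np.linalg.solve(A,b); return p,[np.linalg.norm((np.eye(3)-np.outer(d,d))@(p-o)) for o,d in rays]
def plane(ry,z): o,d=ry; return o+d*(z-o[2])/d[2]
def blobs(im,lo,hi,minA=15):
    m=cv2.inRange(cv2.cvtColor(im,cv2.COLOR_RGB2HSV),np.array(lo),np.array(hi))
    n,l,s,c=cv2.connectedComponentsWithStats(m); return [(c[k].round(1),s[k].tolist()) for k in range(1,n) if s[k][4]>=minA]
E
python3 - <<'E'
from h import *
a=cv2.imread('pics/s0.png');b=cv2.imread('pics/d0.png')
A=cv2.resize(a[120:290,200:460],None,fx=3,fy=3,interpolation=3)[:510,:780]
cv2.imwrite('pics/c1.png',A)
cv2.imwrite('pics/c2.png',cv2.resize(b[90:290,255:425],None,fx=3,fy=3,interpolation=3))
for n,i in(('scene',a),('side',b)):
    i=i[:,:,::-1].copy()
    for k,lo,hi in(('red',(0,180,120),(5,255,255)),('yel',(22,150,90),(32,255,255)),('blue',(110,90,20),(130,255,140))):
        print(n,k,blobs(i,lo,hi))
E
```

```text
scene red [(array([420.8, 239.9]), [416, 236, 11, 10, 69])]
scene yel [(array([238.7, 143.7]), [211, 132, 57, 24, 287])]
scene blue [(array([555. , 161.2]), [552, 152, 7, 17, 41]), (array([167.8, 179.4]), [164, 177, 7, 6, 21]), (array([158.6, 192.5]), [152, 179, 14, 25, 97]), (array([147.6, 215.8]), [136, 198, 24, 30, 134]), (array([ 78., 214.]), [66, 211, 26, 7, 59]), (array([113.1, 220. ]), [101, 216, 28, 9, 63]), (array([357.8, 219.9]), [352, 217, 13, 7, 69]), (array([131.9, 223.1]), [130, 221, 6, 5, 19]), (array([489.7, 238.2]), [486, 234, 11, 8, 29])]
side red [(array([294.2, 261. ]), [289, 255, 12, 13, 108])]
side yel [(array([338.5, 102.5]), [333, 95, 11, 22, 65]), (array([330. , 146.9]), [329, 141, 3, 13, 26])]
side blue [(array([311.2, 220.1]), [303, 214, 16, 15, 129]), (array([436.5, 370.7]), [434, 361, 5, 22, 34])]
```

View pics/c1.png

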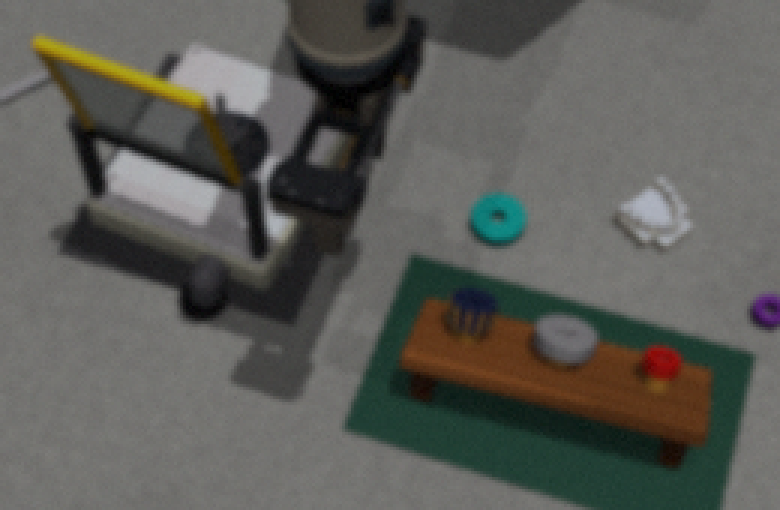

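View pics/c2.png

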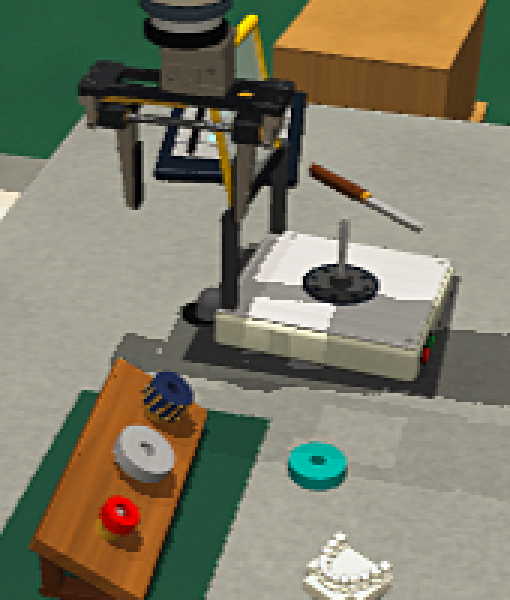

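Crops confirm: red collar, plain grey spacer (middle) and dark blue toothed cutter are on the stand; turquoise and purple rings lie loose and are not meant. The spindle tip is at side (370,163) and scene (273,152).

Run:
```python
from h import *
S=lambda x,y:(200+x/3,120+y/3); D=lambda x,y:(255+x/3,90+y/3)
P={'tip':(S(220,97),D(344,220)),'base':(S(228,140),D(341,283)),'red':(S(662,355),D(121,511)),'spacer':(S(568,331),D(147,448)),'cutter':(S(472,300),D(172,390)),
'barL':(S(38,42),D(250,18)),'barR':(S(205,102),D(215,103))}
for k,(s,d) in P.items():
    p,e=cross([ray('scene',s),ray('side',d)]); print(k,p.round(4),np.round(e,4))
for k,z in(('tip',.128),('base',.059)): print(k,plane(ray('side',P[k][1]),z).round(4))
# trimmer housing plate front corners seen in side (z=.045)
for c in((280,232),(455,262),(420,352),(217,313)): print(plane(ray('side',D(*c)),.045).round(4))
```

```text
tip [ 0.4984 -0.179   0.1245] [0.0012 0.0012]
base [ 0.4951 -0.179   0.0478] [0.0015 0.0015]
red [0.6048 0.2801 0.0751] [0.0013 0.0013]
spacer [0.6083 0.1956 0.0768] [0.0002 0.0002]
cutter [0.6088 0.1073 0.0799] [0.0009 0.0009]
barL [ 0.625  -0.2645  0.3087] [0.0001 0.0001]
barR [ 0.6224 -0.1226  0.2767] [0.0068 0.0068]
tip [ 0.4969 -0.1746  0.128 ]
base [ 0.4933 -0.1585  0.059 ]
[ 0.5858 -0.2766  0.045 ]
[ 0.3792 -0.2601  0.045 ]
[ 0.3945 -0.0679  0.045 ]
[ 0.6142 -0.0862  0.045 ]
```

Call:
play_rows --pt "7 -1 19.6 2 0.95" --pt "7 -1 19.6 2 0.95" --pt "7 -1 19.6 2 0.95" --pt "7 -1 19.6 2 0.95" --pt "7 -1 19.6 2 0.95" --pt "7 -1 19.6 2 0.95" --pt "7 -1 19.6 2 0.95" --pt "7 -1 19.6 2 0.95"

```text
time: 0.77
tcp_pos: [0.6145, 0.1969, 0.2341]
tool_rot: [-0.627, -0.326, 0.326, 0.627]
contact_force: [-0.3, 0.6, 0.6]
finger_gap: 0.07
```

Call:
play_rows --pt "7 0 0 0 0.62" --pt "7 0 0 0 0.62" --pt "7 0 0 0 0.62" --pt "7 0 0 0 0.62" --pt "7 0 0 0 0.62" --pt "7 0 0 0 0.62"

```text
time: 1.27
tcp_pos: [0.6147, 0.1959, 0.2341]
tool_rot: [-0.499, -0.501, 0.501, 0.499]
contact_force: [0.4, 0.2, 0.0]
finger_gap: 0.0695
```

Run:
```python
from h import *
s=r.get_state(); a=snap('wrist','w1'); snap('scene','s1'); print(s['tcp_pos'],s['tool_rot'],s['contact_force'],s['time'])
```

```text
[0.61473831 0.1959172  0.23414183] [-0.49867089 -0.50094315  0.50146297  0.49891703] [0.44633532 0.16845321 0.02497716] 1.2667
```

View pics/w1.png

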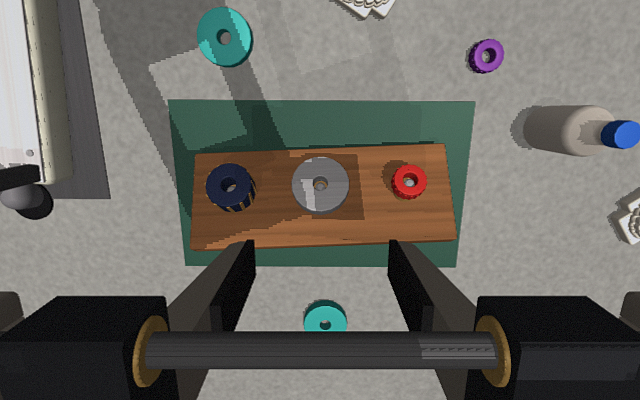

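The wrist view shows cutter top face/bore (230,186), spacer bore (320,184), and collar bore (409,181); turquoise and purple ones are clear of the stand.

Run:
```python
from h import *
s=r.get_state(); a=cv2.imread('pics/w1.png')[:,:,::-1].copy()
print('red',blobs(a,(0,150,80),(6,255,255)),'blue',blobs(a,(105,80,10),(130,255,120),150))
for k,uv,z in(('spacer',(320,183.5),.077),('red',(409,181.5),.077),('cutter',(231,185),.084)): print(k,plane(ray('wrist',uv,s),z).round(4))
```

```text
red [(array([409. , 181.2]), [391, 164, 37, 36, 825])] blue [(array([610.3, 133. ]), [601, 120, 28, 28, 359]), (array([229.2, 186.2]), [206, 163, 49, 49, 1614])]
spacer [0.6076 0.1938 0.077 ]
red [0.6062 0.2782 0.077 ]
cutter [0.6071 0.1109 0.084 ]
```

Call:
play_rows --pt "7 -0.3 -0.2 -3 0.02" --pt "7 -0.3 -0.2 -7 0.02" --pt "7 -0.3 -0.2 -11 0.02" --pt "7 -0.3 -0.2 -14 0.02" --pt "7 -0.3 -0.2 -16 0.02" --pt "7 -0.3 -0.2 -17 0.02" --pt "7 -0.3 -0.2 -17.6 0.02" --pt "7 -0.3 -0.2 -17.6 0.02"

```text
time: 2.03
tcp_pos: [0.6118, 0.1939, 0.058]
tool_rot: [-0.495, -0.504, 0.505, 0.496]
contact_force: [-0.2, -1.2, 0.5]
finger_gap: 0.0701
```

Call:
play_rows --pt "5.4 0 0 0 0" --pt "5 0 0 0 0" --pt "5 0 0 0 0" --pt "5 0 0 0 0" --pt "5 0 0 0 0" --pt "5 0 0 0 0"

```text
time: 2.53
tcp_pos: [0.6131, 0.1944, 0.0601]
tool_rot: [0.496, 0.506, -0.504, -0.495]
contact_force: [0.6, 0.4, 7.2]
finger_gap: 0.0559
```

Call:
play_rows --pt "5 -0.3 0 0.5 0" --pt "5 -0.6 0 1.0 0" --pt "5 -0.9 0 1.6 0" --pt "5 -1.2 0 2.2 0" --pt "5 -1.2 0 4.5 0" --pt "5 -1.2 0 7.5 0" --pt "5 -3 -3 9 0" --pt "5 -3 -3 9 0"

```text
time: 3.2
tcp_pos: [0.5806, 0.1614, 0.1518]
tool_rot: [0.496, 0.505, -0.505, -0.495]
contact_force: [-0.2, -0.4, -3.5]
finger_gap: 0.0562
```

Call:
play_rows --pt "5 -2 -3 0 0" --pt "5 -4 -6 0 0" --pt "5 -6 -9 0 0" --pt "5 -8 -12 0 0" --pt "5 -10 -14.5 0 0" --pt "5 -10.2 -15.4 -3 0" --pt "5 -10.2 -15.4 -6 0" --pt "5 -10.2 -15.4 -8 0"

```text
time: 3.87
tcp_pos: [0.4781, 0.0092, 0.0672]
tool_rot: [-0.495, -0.504, 0.505, 0.496]
contact_force: [-0.4, -0.7, -4.7]
finger_gap: 0.0558
```

Run:
```python
from h import *
s=r.get_state(); a=snap('wrist','w2'); print(s['tcp_pos'],s['tool_rot'],s['contact_force'],s['time'],s['finger_gap'])
```

```text
[0.47809514 0.00917093 0.06717371] [-0.49526726 -0.503974    0.50470538  0.49597684] [-0.39111557 -0.70899564 -4.65058643] 3.8667 0.0558322177809137
```

View pics/w2.png

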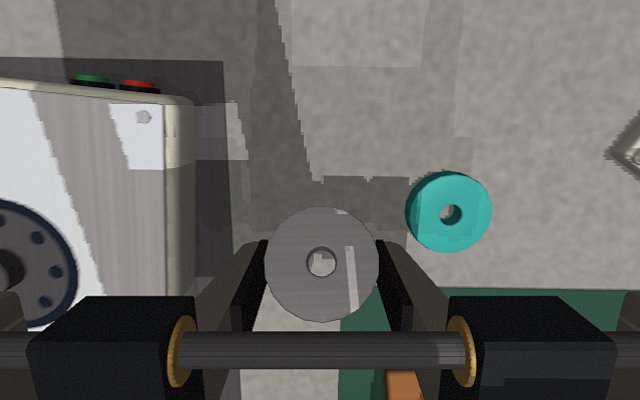

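Call:
play_rows --pt "5 0 0 -2 0" --pt "5 0 0 -4 0" --pt "5 0 0 -5 0" --pt "5 0 0 -5.4 0" --pt "5 0 0 -5.7 0" --pt "5 0 0 -6 0" --pt "5 0 0 -6.2 0" --pt "5 0 0 -6.4 0"

```text
time: 4.58
tcp_pos: [0.4831, 0.0102, 0.0063]
tool_rot: [0.497, 0.506, -0.503, -0.494]
contact_force: [3.9, 0.8, 7.8]
finger_gap: 0.0562
```

Call:
play_rows --pt "5.5 0 0 0 0" --pt "5.6 0 0 0 0" --pt "5.7 0 0 0 0" --pt "6.0 0 0 0 0" --pt "6.2 0 0 0 0" --pt "6.2 0 0 0 0"

```text
time: 5.08
tcp_pos: [0.4795, 0.01, 0.0046]
tool_rot: [-0.495, -0.505, 0.505, 0.495]
contact_force: [0.4, 0.0, -0.6]
finger_gap: 0.0621
```

Run:
```python
from h import *
s=r.get_state(); a=snap('wrist','w3'); print(s['tcp_pos'],s['contact_force'],s['time'],s['finger_gap'])
```

```text
[0.47954391 0.00997979 0.00458122] [ 0.37399866  0.03445833 -0.56905043] 5.0833 0.06210364301611092
```

View pics/w3.png

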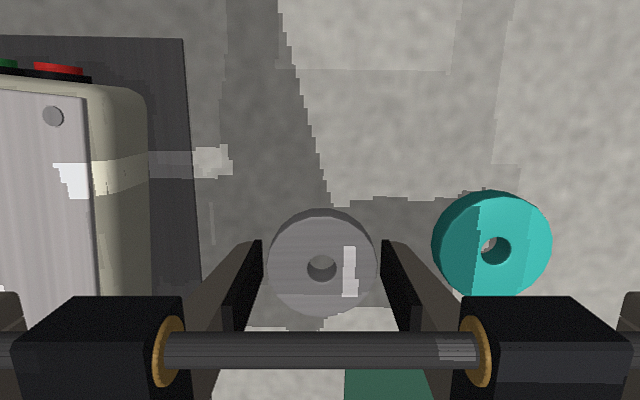

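The spacer now lies flat on the bench, bore at (321,268), between the fingers.

Run:
```python
from h import *
s=r.get_state(); print(plane(ray('wrist',(321,266),s),.016), plane(ray('wrist',(491,249),s),.016))
```

```text
[0.4778882  0.00889955 0.016     ] [0.4673946  0.09085314 0.016     ]
```

Call:
play_rows --pt "6.2 -0.15 -0.1 -0.1 0" --pt "5.4 -0.15 -0.1 -0.1 0" --pt "5 -0.15 -0.1 -0.1 0" --pt "5 -0.15 -0.1 -0.1 0" --pt "5 -0.15 -0.1 -0.1 0" --pt "5 -0.15 -0.1 2 0" --pt "5 -0.15 -0.1 6 0" --pt "5 -0.15 -0.1 10 0"

```text
time: 5.8
tcp_pos: [0.4768, 0.009, 0.1045]
tool_rot: [-0.494, -0.504, 0.506, 0.496]
contact_force: [0.8, -0.7, -2.8]
finger_gap: 0.0554
```

Call:
play_rows --pt "5 0.5 -1 4 0" --pt "5 1.5 -4 8 0" --pt "5 2 -7 9.5 0" --pt "5 2 -8 9.5 0" --pt "5 2 -8 9.5 0" --pt "5 2 -8 9.5 0"

```text
time: 6.3
tcp_pos: [0.4976, -0.0711, 0.1987]
tool_rot: [-0.495, -0.504, 0.505, 0.496]
contact_force: [-1.1, 0.1, -4.0]
finger_gap: 0.0557
```

Run:
```python
from h import *
s=r.get_state(); a=snap('wrist','w4'); print(s['tcp_pos'],s['contact_force'],s['time'],s['finger_gap'])
cv2.imwrite('pics/w4c.png',cv2.resize(np.ascontiguousarray(a[100:340,0:420,::-1]),None,fx=1.9,fy=1.9))
```

```text
[ 0.49756383 -0.07114804  0.1987087 ] [-1.07940216  0.11856828 -3.9810963 ] 6.3 0.05567036319152597
```

View pics/w4c.png

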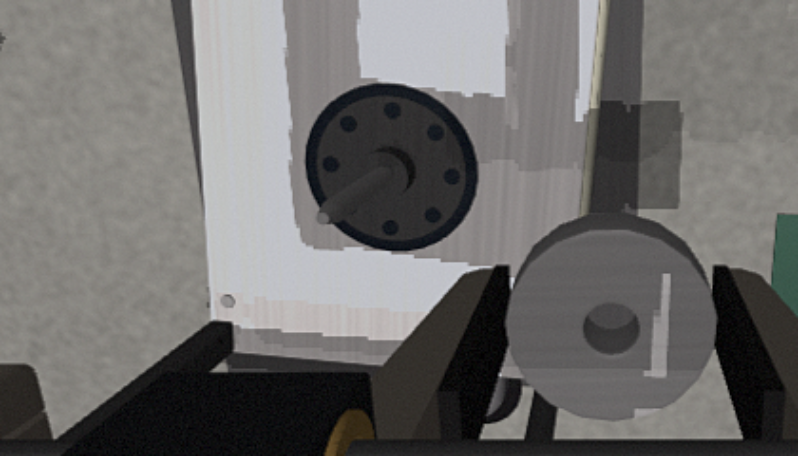

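Spindle tip at crop (323,216) is pixel (170,213.7); flange disc centre is pixel (206,187); held spacer's bore is pixel (321.6,272).

Run:
```python
from h import *
s=r.get_state()
print('tip',plane(ray('wrist',(170,213.7),s),.128),'disc',plane(ray('wrist',(205.8,187.6),s),.047))
p=plane(ray('wrist',(321.6,271.5),s),s['tcp_pos'][2]+.0125); print('bore-tcp',p-s['tcp_pos'])
```

```text
tip [ 0.495253   -0.17933301  0.128     ] disc [ 0.49419309 -0.17943231  0.047     ]
bore-tcp [ 0.0007599  -0.00076471  0.0125    ]
```

Call:
play_rows --pt "5 -0.3 -3 -1 0" --pt "5 -0.3 -6 -2 0" --pt "5 -0.3 -9 -3 0" --pt "5 -0.3 -10.5 -4 0" --pt "5 -0.3 -10.75 -4.5 0" --pt "5 -0.3 -10.75 -4.5 0" --pt "5 -0.3 -10.75 -5.5 0" --pt "5 -0.3 -10.75 -6.2 0"

```text
time: 7.02
tcp_pos: [0.4955, -0.1771, 0.1368]
tool_rot: [0.495, 0.505, -0.505, -0.495]
contact_force: [-0.2, 0.3, -3.5]
finger_gap: 0.0557
```

Call:
play_rows --pt "5 0 0 -0.6 0" --pt "5 0 0 -1.2 0" --pt "5 0 0 -1.8 0" --pt "5 0 0 -2.4 0" --pt "5 0 0 -3 0" --pt "5 0 0 -3 0"

```text
time: 7.52
tcp_pos: [0.4951, -0.1785, 0.1064]
tool_rot: [-0.495, -0.505, 0.505, 0.495]
contact_force: [-0.8, -2.5, -4.8]
finger_gap: 0.0556
```

Call:
play_rows --pt "5 0 0 -0.8 0" --pt "5 0 0 -1.6 0" --pt "5 0 0 -2.4 0" --pt "5 0 0 -3.2 0" --pt "5 0 0 -3.8 0" --pt "5 0 0 -4.1 0" --pt "5 0 0 -4.3 0" --pt "5 0 0 -4.4 0"

```text
time: 8.18
tcp_pos: [0.4954, -0.1785, 0.0633]
tool_rot: [-0.495, -0.505, 0.505, 0.495]
contact_force: [-1.1, -4.0, -0.8]
finger_gap: 0.0554
```

Call:
play_rows --pt "5 0 0 -0.1 0" --pt "5 0 0 -0.15 0" --pt "5.4 0 0 -0.15 0" --pt "5.8 0 0 -0.15 0" --pt "6.4 0 0 -0.15 0" --pt "6.6 0 0 -0.15 0" --pt "6.6 0 0 2 0" --pt "6.6 0 0 5 0"

```text
time: 8.85
tcp_pos: [0.4938, -0.1775, 0.1122]
tool_rot: [-0.494, -0.504, 0.505, 0.497]
contact_force: [-0.4, 0.3, 0.4]
finger_gap: 0.0659
```

Call:
play_rows --pt "6 0 0 4 0" --pt "6 0 3 7 0" --pt "6 0 7 7.5 0" --pt "6 0 10 7.5 0" --pt "6 0 10.7 7.5 0" --pt "6 0 10.7 7.5 0" --pt "6 0 10.7 7.5 0"

```text
time: 9.43
tcp_pos: [0.4955, -0.0715, 0.1885]
tool_rot: [-0.495, -0.505, 0.505, 0.495]
contact_force: [-0.6, -0.9, -0.6]
finger_gap: 0.0601
```

Run:
```python
from h import *
s=r.get_state(); a=snap('wrist','w5'); print(s['tcp_pos'],s['contact_force'],s['time'],s['finger_gap'])
b=snap('side','d5')
A=cv2.resize(np.ascontiguousarray(a[100:300,60:310,::-1]),None,fx=1.6,fy=1.6);B=cv2.resize(np.ascontiguousarray(b[110:230,310:430,::-1]),(380,320))
A=A[:320]; cv2.imwrite('pics/w5c.png',np.hstack([A,B[:A.shape[0]]]))
```

```text
[ 0.49554975 -0.07150937  0.18849776] [-0.55342251 -0.93412843 -0.5633758 ] 9.4333 0.0600973404261612
```

View pics/w5c.png

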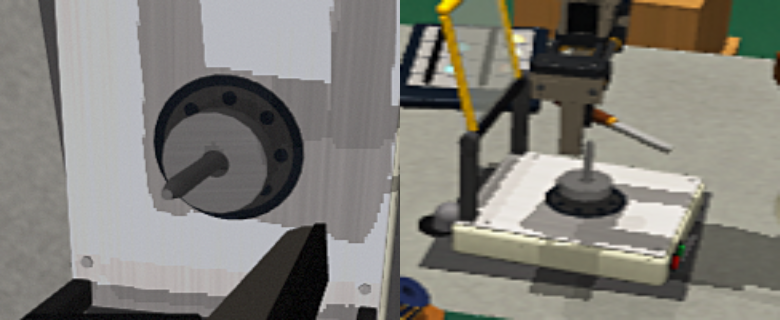

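Spacer is seated on the shoulder, spindle through its bore. Now the cutter.

Call:
play_rows --pt "6 2 3 0 0" --pt "6 4.2 6.5 0 0" --pt "6 6.5 10 0 0" --pt "6 8.8 13.5 0 0" --pt "6 11 17 0 0" --pt "6 11.75 18.15 -1 0" --pt "6 11.75 18.15 -3 0" --pt "6 11.75 18.15 -5 0"

```text
time: 10.2
tcp_pos: [0.614, 0.1097, 0.1375]
tool_rot: [0.495, 0.505, -0.505, -0.495]
contact_force: [0.0, 0.5, -0.7]
finger_gap: 0.0597
```

Call:
play_rows --pt "6 0 0 -3 0" --pt "6 0 0 -5 0" --pt "6 0 0 -6.5 0" --pt "6 0 0 -7.3 0" --pt "6 0 0 -7.3 0" --pt "5 0 0 -7.3 0" --pt "4.6 0 0 -7.3 0" --pt "3.8 0 0 -7.3 0"

```text
time: 10.87
tcp_pos: [0.6139, 0.1095, 0.0668]
tool_rot: [0.496, 0.505, -0.504, -0.495]
contact_force: [0.7, -1.9, -0.1]
finger_gap: 0.0434
```

Call:
play_rows --pt "3.8 0 0 0 0" --pt "3.8 0 0 0 0" --pt "3.8 0 0 0 0" --pt "3.8 0 0 0 0"

```text
time: 11.2
tcp_pos: [0.6138, 0.1096, 0.0667]
tool_rot: [0.496, 0.505, -0.505, -0.494]
contact_force: [0.3, -5.2, 5.8]
finger_gap: 0.0438
```

Call:
play_rows --pt "3.8 -0.3 0 0.5 0" --pt "3.8 -0.6 0 1.0 0" --pt "3.8 -0.9 0 1.6 0" --pt "3.8 -1.2 0 2.2 0" --pt "3.8 -1.4 0 4.5 0" --pt "3.8 -3.5 -2 6.5 0" --pt "3.8 -6 -5 6.5 0" --pt "3.8 -8.5 -8 6.5 0"

```text
time: 11.87
tcp_pos: [0.5277, 0.0302, 0.1319]
tool_rot: [0.495, 0.506, -0.505, -0.494]
contact_force: [-0.3, -1.7, -2.6]
finger_gap: 0.0435
```

Call:
play_rows --pt "3.8 -2.5 -1.5 -1 0" --pt "3.8 -5 -2 -4 0" --pt "3.8 -5 -2 -7.5 0" --pt "3.8 -5 -2 -10 0" --pt "3.8 -5 -2 -11 0" --pt "3.8 -5 -2 -11.6 0" --pt "3.8 -5 -2 -12 0" --pt "3.8 -5 -2 -12.3 0"

```text
time: 12.53
tcp_pos: [0.4814, 0.0104, 0.0094]
tool_rot: [0.496, 0.506, -0.503, -0.494]
contact_force: [3.8, 0.5, 14.9]
finger_gap: 0.0434
```

Call:
play_rows --pt "3.8 0 0 -0.15 0" --pt "3.8 0 0 -0.3 0" --pt "3.8 0 0 -0.4 0" --pt "3.8 0 0 -0.4 0" --pt "3.8 0 0 -0.4 0"

```text
time: 12.95
tcp_pos: [0.4837, 0.0105, 0.0067]
tool_rot: [0.497, 0.507, -0.502, -0.493]
contact_force: [5.7, 1.0, 11.8]
finger_gap: 0.0436
```

Call:
play_rows --pt "4.3 0 0 0 0" --pt "4.4 0 0 0 0" --pt "4.5 0 0 0 0" --pt "4.8 0 0 0 0" --pt "5 0 0 0 0" --pt "5 0 0 0 0"

```text
time: 13.45
tcp_pos: [0.4779, 0.0101, 0.0038]
tool_rot: [-0.495, -0.505, 0.505, 0.495]
contact_force: [0.5, 1.5, -0.6]
finger_gap: 0.0501
```

```bash
cat > m.py <<'E'
from h import *
import sys
# held/lying part: outline centre of top face via colour mask
s=r.get_state(); a=snap('wrist',sys.argv[1]); print(s['tcp_pos'],s['contact_force'],s['time'],s['finger_gap'])
h=float(sys.argv[2]); z=s['tcp_pos'][2]*(h>0)+abs(h)
sub=a[215:330,245:400]; hsv=cv2.cvtColor(sub,cv2.COLOR_RGB2HSV)
m=cv2.inRange(hsv,(105,80,5),(130,255,255)) if sys.argv[3]=='b' else cv2.inRange(hsv,(0,140,40),(8,255,255))|cv2.inRange(hsv,(174,140,40),(180,255,255))
n,l,st,c=cv2.connectedComponentsWithStats(m); k=1+np.argmax(st[1:,4]); x,y,w,hh,_=st[k]
print('bbox',x+245,y+215,w,hh)
cs,hi=cv2.findContours((l==k).astype(np.uint8),cv2.RETR_CCOMP,cv2.CHAIN_APPROX_NONE)
for c,q in zip(cs,hi[0]):
    if q[3]>=0 and cv2.contourArea(c)>60:
        (u,v),d,_=cv2.fitEllipse(c); u+=245;v+=215; print('hole',u,v,d,plane(ray('wrist',(u,v),s),z)-[*s['tcp_pos'][:2],0])
E
python3 m.py w6 -0.024 b
```

```text
[0.47792233 0.01009551 0.00382654] [ 0.52738684  1.5089593  -0.64620657] 13.45 0.050118098680298165
bbox 277 225 90 97
hole 321.5407943725586 271.17640686035156 (8.16124153137207, 19.15047836303711) [-0.00322302 -0.00085953  0.024     ]
```

```bash
python3 -c "
import cv2;a=cv2.imread('pics/w6.png')[190:350,220:420];cv2.imwrite('pics/w6c.png',cv2.resize(a,None,fx=3,fy=3))"
```

```text
(no output)
```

View pics/w6c.png

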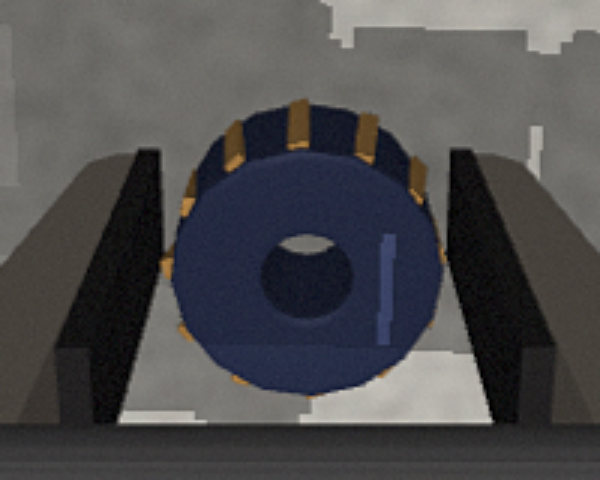

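Cutter is flat (disc aspect 0.896 matches the 26° view), bore centre pixel (322.3,281.5).

Run:
```python
from h import *
s=r.get_state(); print(plane(ray('wrist',(322.3,281.5),s),.024)-s['tcp_pos'])
```

```text
[ 0.00200717 -0.00040468  0.02030757]
```

Call:
play_rows --pt "5 0.2 0 0 0" --pt "4.2 0.2 0 0 0" --pt "3.8 0.2 0 0 0" --pt "3.8 0.2 0 0 0" --pt "3.8 0.2 0 0 0" --pt "3.8 0.2 0 2 0" --pt "3.8 0.2 0 6 0" --pt "3.8 0.2 0 10 0"

```text
time: 14.17
tcp_pos: [0.4778, 0.0099, 0.1032]
tool_rot: [-0.494, -0.503, 0.506, 0.496]
contact_force: [2.1, 0.6, -2.3]
finger_gap: 0.0435
```

Call:
play_rows --pt "3.8 0.3 -2 4 0" --pt "3.8 0.8 -5 5.5 0" --pt "3.8 1.3 -9 5.5 0" --pt "3.8 1.5 -13 5.5 0" --pt "3.8 1.5 -16.5 5.5 0" --pt "3.8 1.5 -18.5 5.5 0" --pt "3.8 1.5 -18.9 5.5 0" --pt "3.8 1.5 -18.9 5.5 0"

```text
time: 14.83
tcp_pos: [0.4943, -0.1799, 0.158]
tool_rot: [-0.495, -0.504, 0.504, 0.496]
contact_force: [-0.0, 0.8, -2.7]
finger_gap: 0.0439
```

```bash
python3 m.py w7 0.02 b
```

```text
[ 0.49426761 -0.179884    0.1580376 ] [-1.15448709e-03  7.89711542e-01 -2.71991054e+00] 14.8333 0.04394736634923001
bbox 275 221 93 97
hole 321.21529388427734 267.30914306640625 (8.967781066894531, 20.613561630249023) [-0.00507684 -0.00104477  0.1780376 ]
```

Call:
play_rows --pt "3.8 0.07 0.05 -1 0" --pt "3.8 0.07 0.05 -2 0" --pt "3.8 0.07 0.05 -2.8 0" --pt "3.8 0.07 0.05 -3.5 0" --pt "3.8 0.07 0.05 -4.2 0" --pt "3.8 0.07 0.05 -4.9 0" --pt "3.8 0.07 0.05 -5.6 0" --pt "3.8 0.07 0.05 -6.2 0"

```text
time: 15.55
tcp_pos: [0.4958, -0.1785, 0.0958]
tool_rot: [0.495, 0.505, -0.505, -0.495]
contact_force: [0.0, -1.7, -1.8]
finger_gap: 0.0439
```

Call:
play_rows --pt "3.8 0 0 -0.5 0" --pt "3.8 0 0 -0.9 0" --pt "3.8 0 0 -1.2 0" --pt "3.8 0 0 -1.4 0" --pt "3.8 0 0 -1.6 0" --pt "3.8 0 0 -1.7 0"

```text
time: 16.05
tcp_pos: [0.4958, -0.1785, 0.0795]
tool_rot: [0.495, 0.505, -0.505, -0.495]
contact_force: [0.7, -2.9, -1.6]
finger_gap: 0.0438
```

Lower a little more until the weight is carried.

Call:
play_rows --pt "3.8 0 -0.05 -0.1 0" --pt "3.8 0 -0.05 -0.15 0" --pt "3.8 0 -0.05 -0.2 0"

```text
time: 16.3
tcp_pos: [0.4957, -0.1787, 0.0784]
tool_rot: [0.495, 0.505, -0.505, -0.495]
contact_force: [-3.7, 1.9, 15.3]
finger_gap: 0.0436
```

Call:
play_rows --pt "4.2 0 0 0.05 0" --pt "4.6 0 0 0.05 0" --pt "5 0 0 0.05 0" --pt "5.2 0 0 0.05 0" --pt "5.2 0 0 0.05 0" --pt "5.2 0 0 2.5 0" --pt "5.2 0 0 6 0" --pt "5.2 0 0 10 0"

```text
time: 16.97
tcp_pos: [0.4943, -0.1785, 0.1772]
tool_rot: [-0.494, -0.504, 0.505, 0.496]
contact_force: [1.5, -0.2, 0.1]
finger_gap: 0.0518
```

Call:
play_rows --pt "5 0 4 0 0" --pt "5 1 8 0 0" --pt "5 2.5 11.7 0 0" --pt "5 4 15.5 0 0" --pt "5 5.5 19 0 0" --pt "5 7 23 0 0" --pt "5 8.5 26.5 0 0" --pt "5 10 30 0 0"

```text
time: 17.63
tcp_pos: [0.596, 0.1232, 0.1775]
tool_rot: [0.495, 0.505, -0.505, -0.495]
contact_force: [0.8, -0.7, -0.2]
finger_gap: 0.0503
```

Call:
play_rows --pt "5 1 8 0 0" --pt "5 1.4 14 0 0" --pt "5 1.4 15.8 0 0" --pt "5 1.4 15.8 0 0" --pt "5 1.4 15.8 0 0" --pt "5 1.4 15.8 0 0"

```text
time: 18.13
tcp_pos: [0.6092, 0.2806, 0.177]
tool_rot: [-0.494, -0.505, 0.506, 0.494]
contact_force: [0.0, 0.1, 0.6]
finger_gap: 0.0501
```

```bash
python3 m.py w8 -0.077 r
python3 - <<'E'
from h import *
a=cv2.imread('pics/w8.png'); b=snap('side','d8')[:,:,::-1]; s=r.get_state()
bl=blobs(np.ascontiguousarray(a[:,:,::-1]),(0,150,60),(6,255,255),100); print(bl)
for c,_ in bl: print(plane(ray('wrist',c,s),.077))
A=cv2.resize(a[100:340,160:480],(400,300)); B=cv2.resize(np.ascontiguousarray(b[110:230,310:430]),(380,300)); cv2.imwrite('pics/c8.png',np.hstack([A,B]))
E
```

```text
[0.60924504 0.28057617 0.17700001] [0.04075375 0.05160949 0.61471695] 18.1333 0.05013892956388064
bbox 307 215 30 8
[(array([320.9, 201.1]), [301, 181, 41, 42, 1101])]
[0.60432155 0.27672724 0.077     ]
```

View pics/c8.png

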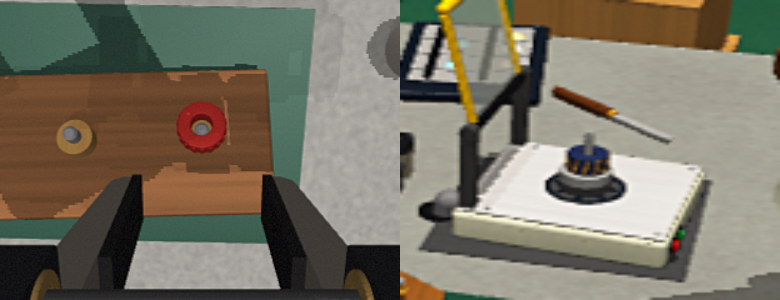

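Cutter sits on the spacer on the spindle; red collar remains on the right-hand pin at wrist pixel (321,201).

Call:
play_rows --pt "5 0 -0.35 -3 0" --pt "5 0 -0.35 -6 0" --pt "5 0 -0.35 -8.5 0" --pt "5 0 -0.35 -10 0" --pt "5 0 -0.35 -11 0" --pt "5 0 -0.35 -11.2 0" --pt "5 0 -0.35 -11.2 0" --pt "4 0 -0.35 -11.2 0"

```text
time: 18.9
tcp_pos: [0.6105, 0.2752, 0.0668]
tool_rot: [0.496, 0.505, -0.504, -0.495]
contact_force: [-1.1, 0.6, -0.1]
finger_gap: 0.0453
```

Call:
play_rows --pt "2.7 0 0 0 0" --pt "2.7 0 0 0 0" --pt "2.7 0 0 0 0" --pt "2.7 0 0 0 0" --pt "2.7 0 0 0 0" --pt "2.7 0 0 0 0"

```text
time: 19.4
tcp_pos: [0.6112, 0.2783, 0.0675]
tool_rot: [0.495, 0.507, -0.503, -0.495]
contact_force: [-0.1, 8.9, 0.4]
finger_gap: 0.0302
```

Call:
play_rows --pt "2.7 -0.3 0 0.5 0" --pt "2.7 -0.6 0 1.0 0" --pt "2.7 -0.9 0 1.6 0" --pt "2.7 -1.2 0 2.2 0" --pt "2.7 -1.4 0 4.5 0" --pt "2.7 -3 -2.5 6.5 0" --pt "2.7 -4.5 -6 6.5 0" --pt "2.7 -6 -9.5 6.5 0"

```text
time: 20.07
tcp_pos: [0.5497, 0.1802, 0.1324]
tool_rot: [0.495, 0.506, -0.504, -0.494]
contact_force: [1.2, 0.4, -1.3]
finger_gap: 0.0302
```

Call:
play_rows --pt "2.7 -1.5 -3.5 0 0" --pt "2.7 -3 -7 0 0" --pt "2.7 -4.5 -10.5 0 0" --pt "2.7 -6 -14 0 0" --pt "2.7 -7.1 -16.8 -1 0" --pt "2.7 -7.1 -17.3 -4.5 0" --pt "2.7 -7.1 -17.3 -8 0" --pt "2.7 -7.1 -17.3 -9.5 0"

```text
time: 20.73
tcp_pos: [0.4767, 0.0065, 0.0335]
tool_rot: [-0.495, -0.504, 0.505, 0.496]
contact_force: [-0.9, -0.3, -0.1]
finger_gap: 0.0303
```

```bash
python3 m.py w9 0.01 r
```

```text
[0.47671401 0.00645811 0.03349586] [-0.8739036  -0.25871815 -0.11627655] 20.7333 0.03026662520391219
bbox 290 222 63 67
hole 321.15708923339844 255.96579360961914 (25.586992263793945, 27.894514083862305) [-0.00635227 -0.0010881   0.04349586]
```

Call:
play_rows --pt "2.7 0 0 -1.2 0" --pt "2.7 0 0 -1.8 0" --pt "2.7 0 0 -2.2 0" --pt "2.7 0 0 -2.5 0" --pt "2.7 0 0 -2.8 0" --pt "2.7 0 0 -3.0 0" --pt "2.7 0 0 -3.0 0"

```text
time: 21.37
tcp_pos: [0.4816, 0.0073, 0.0075]
tool_rot: [0.496, 0.506, -0.504, -0.494]
contact_force: [2.1, -2.6, 14.5]
finger_gap: 0.0303
```

Call:
play_rows --pt "3.0 0 0 0 0" --pt "3.1 0 0 0 0" --pt "3.2 0 0 0 0" --pt "3.4 0 0 0 0" --pt "3.8 0 0 0 0" --pt "4 0 0 0 0"

```text
time: 21.87
tcp_pos: [0.4785, 0.0075, 0.0056]
tool_rot: [-0.495, -0.505, 0.505, 0.495]
contact_force: [0.2, 0.6, 0.2]
finger_gap: 0.0401
```

```bash
python3 m.py w10 -0.016 r
```

```text
[0.47854762 0.00754682 0.00560437] [0.16805467 0.60779342 0.24983634] 21.8667 0.04006671317109361
bbox 289 230 65 67
hole 320.6531982421875 262.51566314697266 (14.889914512634277, 24.361204147338867) [-0.00306839 -0.00128804  0.016     ]
```

Run:
```python
import cv2,numpy as np
a=cv2.imread('pics/w10.png')[222:304:2,282:362:1]; h=cv2.cvtColor(a,cv2.COLOR_BGR2HSV)
for row in h[:, ::1]:
    print(''.join((chr(48+int(p[2])//28) if (p[0]<9 or p[0]>172) and p[1]>110 else '.') for p in row))
```

```text
................................................................................
................................................................................
................................................................................
................................................................................
.....................................2333.......................................
...........................3333333333333333333343333............................
.........................33333333333333333333333333333..........................
....................33.333333333333333333333333333333333..3.....................
..................3333333333343333333444453333333323333333333...................
.................333333333454433333333344333333334565333333333..................
...............333332333333334456666566555556555443333333333332.................
.............33333465334565555555555555555555555555555433345322233..............
............3333354334555555555555555555555555555555555553335532333.............
...........333333335555555555555555555555555555
[... 1520 characters left out ...]
555555555555555555555555555555555554................
.................555555555555555555555555555555555555555555544..................
...................5555555555555555555555555555555555555555.....................
.......................55666666666666666666665666666655.........................
..........................56555555656666666655555565............................
...................................5565665544...................................
................................................................................
................................................................................
................................................................................
```

Collar is flat (side wall visible at top, bore centre ≈ pixel (320.5,269)).

Run:
```python
from h import *
s=r.get_state(); print(plane(ray('wrist',(320.5,269),s),.016)-s['tcp_pos'])
```

```text
[ 0.00039581 -0.00130106  0.01044886]
```

Call:
play_rows --pt "4 0 -0.05 -0.1 0" --pt "3 0 -0.05 -0.1 0" --pt "2.7 0 -0.05 -0.1 0" --pt "2.7 0 -0.05 -0.1 0" --pt "2.7 0 -0.05 -0.1 0" --pt "2.7 0 -0.05 2 0" --pt "2.7 0 -0.05 6 0" --pt "2.7 0 -0.05 10 0"

```text
time: 22.58
tcp_pos: [0.4771, 0.007, 0.1056]
tool_rot: [-0.494, -0.504, 0.506, 0.496]
contact_force: [0.7, -0.5, -0.4]
finger_gap: 0.0303
```

Call:
play_rows --pt "2.7 0.3 -2 4 0" --pt "2.7 0.8 -5 5.5 0" --pt "2.7 1.3 -9 5.5 0" --pt "2.7 1.7 -13 5.5 0" --pt "2.7 1.7 -16.5 5.5 0" --pt "2.7 1.7 -18.3 5.5 0" --pt "2.7 1.7 -18.6 5.5 0" --pt "2.7 1.7 -18.6 5.5 0"

```text
time: 23.25
tcp_pos: [0.4953, -0.1798, 0.1603]
tool_rot: [-0.496, -0.504, 0.504, 0.496]
contact_force: [0.2, -1.2, -0.2]
finger_gap: 0.0303
```

```bash
python3 m.py w11 0.011 r;  python3 - <<'E'
import cv2,numpy as np
a=cv2.imread('pics/w11.png')[222:304:3,282:362:2]; h=cv2.cvtColor(a,cv2.COLOR_BGR2HSV)
for row in h[:, ::1]:
    print(''.join((chr(48+int(p[2])//28) if (p[0]<9 or p[0]>172) and p[1]>110 else '.') for p in row))
E
```

```text
[ 0.49534212 -0.17979696  0.16033998] [ 0.21294833 -1.17400572 -0.19890585] 23.25 0.030316569661797108
bbox 291 231 62 68
hole 321.1086196899414 263.8437309265137 (15.688218116760254, 24.953874588012695) [-0.002642   -0.0010538   0.17133998]
........................................
........................................
........................................
...................22...................
.............12222222222222.............
..........22222222222222222222..........
.........2222244222222222422222.........
........222222234444444432222222........
......222432444444444444444432432.......
...0.12222444444444444444444442222......
.....132444444444444444444444444221.....
.0...324444444444443444444444444424.....
.....234444444443.......34444444442.....
.....344444444............3444444430..0.
...00444444443............2444444441....
....14444444311..........22344444441....
.....444444431222......2222344444441....
....0444444431222222222222234444444.....
.....4444444432222222222223444444440....
.....244444444322222222222444444443.....
......44444444443222222344444444434.....
........4444444444444444444444443.......
........444444444444444444444444........
..........33444444444444444433..........
............4444444444444444.........0..
.................444444................0
........................................
........................................
```

Call:
play_rows --pt "2.7 0 0.07 -1 0" --pt "2.7 0 0.07 -2 0" --pt "2.7 0 0.07 -2.7 0" --pt "2.7 0 0.07 -3.4 0" --pt "2.7 0 0.07 -4.1 0" --pt "2.7 0 0.07 -4.7 0" --pt "2.7 0 0.07 -5.1 0" --pt "2.7 0 0.07 -5.3 0"

```text
time: 23.97
tcp_pos: [0.4957, -0.1784, 0.107]
tool_rot: [-0.495, -0.505, 0.505, 0.495]
contact_force: [0.4, -2.8, 1.3]
finger_gap: 0.0302
```

Call:
play_rows --pt "2.7 0 0 -0.1 0" --pt "2.7 0 0 -0.2 0" --pt "2.7 0 0 -0.3 0" --pt "2.7 0 0 -0.35 0"

```text
time: 24.3
tcp_pos: [0.4959, -0.1785, 0.1043]
tool_rot: [0.495, 0.505, -0.505, -0.495]
contact_force: [0.0, -4.2, 1.0]
finger_gap: 0.0303
```

Call:
play_rows --pt "2.7 0 -0.05 -0.1 0" --pt "2.7 0 -0.05 -0.2 0" --pt "2.7 0 -0.05 -0.25 0"

```text
time: 24.55
tcp_pos: [0.4963, -0.1786, 0.1032]
tool_rot: [0.495, 0.505, -0.504, -0.495]
contact_force: [-5.6, 0.8, 24.7]
finger_gap: 0.0304
```

Collar is seated. Release, rise with fingers shutting, and meanwhile locate the bar (known height ≈0.308 when raised).

Call:
play_rows --pt "3.1 0 0 0.1 0" --pt "3.5 0 0 0.1 0" --pt "4 0 0 0.1 0" --pt "4 0 0 0.1 0" --pt "4 0 0 2 0" --pt "4 0 0 6 0" --pt "2 0 0 10 0" --pt "0 0 0 14 0"

```text
time: 25.22
tcp_pos: [0.495, -0.1784, 0.2426]
tool_rot: [-0.495, -0.505, 0.505, 0.496]
contact_force: [0.4, -0.5, -0.5]
finger_gap: 0.0286
```

Run:
```python
from h import *
for p in((38,42),(121.5,72),(205,102)):
    print([plane(ray('scene',(200+p[0]/3,120+p[1]/3)),z).round(4) for z in(.304,.309)])
for f in('s1','d8'):
    im=cv2.imread(f'pics/{f}.png')[:,:,::-1].copy(); m=cv2.inRange(cv2.cvtColor(im,cv2.COLOR_RGB2HSV),np.array((20,130,90)),np.array((32,255,255)))
    cs,_=cv2.findContours(m,cv2.RETR_EXTERNAL,cv2.CHAIN_APPROX_SIMPLE); 
    for c in cs:
        if cv2.contourArea(c)>15 and 200<c[0,0,0]<420: print(f,cv2.contourArea(c),cv2.approxPolyDP(c,2,True).reshape(-1,2).tolist())
```

```text
[array([ 0.6215, -0.2674,  0.304 ]), array([ 0.6251, -0.2644,  0.309 ])]
[array([ 0.6279, -0.1906,  0.304 ]), array([ 0.6314, -0.1881,  0.309 ])]
[array([ 0.634 , -0.1163,  0.304 ]), array([ 0.6374, -0.1142,  0.309 ])]
s1 286.5 [[211, 133], [212, 137], [269, 157], [265, 151], [252, 145]]
d8 243.0 [[340, 95], [337, 95], [321, 112], [331, 158], [334, 156], [325, 114], [339, 100], [346, 138], [348, 137]]
```

Call:
play_rows --pt "0 0 0 4 -0.05" --pt "0 0 0 8 -0.1" --pt "0 0 0 12 -0.1" --pt "0 0 0 14 -0.1" --pt "0 4 -0.3 14 -0.1" --pt "0 8 -0.6 14 -0.1" --pt "0 12 -1 14 -0.1" --pt "0 15.5 -1.3 14 -0.1"

```text
time: 25.88
tcp_pos: [0.6526, -0.1917, 0.3812]
tool_rot: [-0.52, -0.48, 0.479, 0.52]
contact_force: [-0.3, 0.3, -0.4]
finger_gap: -0.0002
```

Call:
play_rows --pt "0 2.2 -0.1 0 0" --pt "0 2.2 -0.1 0 0" --pt "0 2.2 -0.1 -3 0" --pt "0 2.2 -0.1 -6 0" --pt "0 2.2 -0.1 -8.5 0" --pt "0 2.2 -0.1 -10 0" --pt "0 2.2 -0.1 -10 0"

```text
time: 26.47
tcp_pos: [0.6699, -0.1921, 0.2771]
tool_rot: [-0.518, -0.478, 0.481, 0.522]
contact_force: [-0.9, 0.1, -0.4]
finger_gap: 0.0003
```

Call:
play_rows --pt "0 -1 0.1 0 0" --pt "0 -2 0.2 0 0" --pt "0 -3 0.25 0 0" --pt "0 -4 0.35 0 0" --pt "0 -5 0.4 0 0" --pt "0 -6 0.5 0 0"

```text
time: 26.97
tcp_pos: [0.612, -0.1879, 0.2828]
tool_rot: [0.52, 0.48, -0.479, -0.519]
contact_force: [1.9, -0.7, 1.9]
finger_gap: 0.0003
```

Call:
play_rows --pt "0 -1.2 0.1 0 0" --pt "0 -2.4 0.2 0 0" --pt "0 -3.6 0.3 0 0" --pt "0 -4.8 0.4 0 0" --pt "0 -6 0.5 0 0" --pt "0 -7 0.6 0 0" --pt "0 -8 0.65 0 0"

```text
time: 27.55
tcp_pos: [0.5317, -0.1811, 0.2817]
tool_rot: [0.52, 0.479, -0.479, -0.52]
contact_force: [2.5, -1.0, -3.3]
finger_gap: 0.0002
```

Call:
play_rows --pt "0 0.6 0 0 0" --pt "0 0.6 0 2 0" --pt "0 0.6 0 3.5 0" --pt "0 -1 0.1 3.5 0" --pt "0 -1.6 0.2 3.5 0" --pt "0 -1.6 0.2 2.2 0"

```text
time: 28.05
tcp_pos: [0.5169, -0.1795, 0.3055]
tool_rot: [0.521, 0.48, -0.479, -0.519]
contact_force: [1.7, -0.2, -0.3]
finger_gap: 0.0005
```

Call:
play_rows --pt "0 -0.5 0 -1 0" --pt "0 -1.2 0.1 -1.9 0" --pt "0 -2.3 0.2 -2.9 0" --pt "0 -3.3 0.3 -4 0" --pt "0 -4.2 0.4 -5.3 0" --pt "0 -5 0.5 -6.6 0"

```text
time: 28.55
tcp_pos: [0.4653, -0.1742, 0.2365]
tool_rot: [-0.519, -0.479, 0.48, 0.52]
contact_force: [-0.9, -1.2, 1.2]
finger_gap: 0.0003
```

```bash
cat > g.py <<'E'
from h import *
s=r.get_state(); print(s['tcp_pos'],s['contact_force'],s['time'])
for n in('scene','side','wrist'):
    im=optics.camera(n); cv2.imwrite(f'pics/g_{n}_{s["time"]:.1f}.png',im[:,:,::-1])
    m=cv2.inRange(cv2.cvtColor(im,cv2.COLOR_RGB2HSV),np.array((20,130,80)),np.array((32,255,255)))
    cs,_=cv2.findContours(m,cv2.RETR_EXTERNAL,cv2.CHAIN_APPROX_SIMPLE)
    for c in cs:
        if cv2.contourArea(c)>15 and (n=='wrist' or 200<c[0,0,0]<420): print(n,cv2.contourArea(c),cv2.approxPolyDP(c,2,True).reshape(-1,2).tolist())
i=optics.camera_info('side')
for th in(1.03,.9,.7,.5,.3,0):
    out=[]
    for sg in(-.072,.072):
        c,t=np.cos(-.085),np.sin(-.085); X=.1-.155*np.cos(th); p=np.array([.495+X*c-sg*t,-.179+X*t+sg*c,.155+.155*np.sin(th),1])
        for n in('scene','side'):
            i=optics.camera_info(n); q=i['world_to_cam']@p; out.append((n,round(i['cx']-i['fx']*q[0]/q[2]),round(i['cy']+i['fy']*q[1]/q[2])))
    print(th,out)
E
python3 g.py
```

```text
[ 0.46526945 -0.17419522  0.23653471] [-0.94950469 -1.22657341  1.18529471] 28.55
scene 221.5 [[280, 117], [279, 120], [298, 128], [278, 177], [282, 178], [301, 125]]
scene 146.5 [[267, 113], [250, 109], [231, 160], [250, 112], [267, 116]]
side 141.5 [[386, 135], [381, 136], [373, 147], [334, 159], [378, 148]]
side 22.0 [[379, 129], [348, 139]]
side 17.0 [[389, 125], [386, 133]]
wrist 7014.5 [[169, 242], [169, 249], [193, 303], [199, 295], [203, 295], [190, 261], [191, 257], [290, 257], [297, 244], [314, 238], [327, 238], [344, 243], [352, 258], [436, 258], [437, 264], [425, 295], [439, 295], [458, 249], [457, 241], [446, 234], [181, 233], [172, 237]]
1.03 [('scene', 239, 108), ('side', 373, 107), ('scene', 289, 125), ('side', 361, 125)]
0.9 [('scene', 243, 107), ('side', 378, 111), ('scene', 293, 123), ('side', 366, 129)]
0.7 [('scene', 248, 107), ('side', 384, 118), ('scene', 297, 123), ('side', 373, 137)]
0.5 [('scene', 253, 109), ('side', 389, 127), ('scene', 300, 125), ('side', 378, 146)]
0.3 [('scene', 256, 113), ('side', 392, 135), ('scene', 303, 129), ('side', 381, 155)]
0 [('scene', 259, 123), ('side', 393, 148), ('scene', 304, 138), ('side', 383, 169)]
```

Call:
play_rows --pt "0 -0.6 0 -1.4 0" --pt "0 -1.2 0.1 -2.8 0" --pt "0 -1.6 0.1 -4.2 0" --pt "0 -1.9 0.1 -5.6 0" --pt "0 -2 0.1 -6.6 0" --pt "0 -2 0.1 -7.2 0" --pt "0 -2 0.1 -7.6 0"

```text
time: 29.28
tcp_pos: [0.4471, -0.1734, 0.1614]
tool_rot: [-0.52, -0.479, 0.479, 0.52]
contact_force: [-7.8, 3.0, 35.4]
finger_gap: -0.0
```

Call:
play_rows --pt "0 0 0 -0.15 0" --pt "0 0 0 -0.3 0"

```text
time: 29.45
tcp_pos: [0.4473, -0.1734, 0.1612]
tool_rot: [-0.52, -0.479, 0.479, 0.52]
contact_force: [-15.2, 5.2, 46.8]
finger_gap: 0.0002
```

Guard is on its stop (rising force with no motion). Back off upward and check.

Call:
play_rows --pt "0 0 0 0.5 0" --pt "0 0 0 3 0" --pt "0 0 0 7 0" --pt "0 0 4 10 0" --pt "0 0 8 13 0" --pt "0 0 12 15 0" --pt "0 0 16 16 0" --pt "0 0 20 16 0"

```text
time: 30.12
tcp_pos: [0.4482, 0.0119, 0.3203]
tool_rot: [0.521, 0.481, -0.478, -0.519]
contact_force: [1.0, 0.0, -0.1]
finger_gap: 0.0003
```

Call:
play_rows --pt "0 0 3 0 0" --pt "0 0 6 0 0" --pt "0 0 8 0 0" --pt "0 0 8 0 0"

```text
time: 30.45
tcp_pos: [0.4472, 0.0938, 0.3176]
tool_rot: [-0.519, -0.481, 0.479, 0.519]
contact_force: [-0.2, 0.5, -1.0]
finger_gap: 0.0004
```

```bash
python3 g.py
python3 - <<'E'
import cv2,glob,numpy as np
A=cv2.imread(sorted(glob.glob('pics/g_side*'))[-1])[100:230,310:430]; B=cv2.imread(sorted(glob.glob('pics/g_scene*'))[-1])[90:220,210:350]
cv2.imwrite('pics/fin.png',np.hstack([cv2.resize(A,(400,433),interpolation=3),cv2.resize(B,(400,433),interpolation=3)]))
E
```

```text
[0.44721973 0.09383091 0.31763917] [-0.17993659  0.46698588 -0.95660429] 30.45
scene 330.5 [[257, 122], [231, 159], [233, 160], [259, 124], [297, 137], [301, 142], [279, 177], [281, 179], [305, 138]]
side 192.5 [[394, 148], [380, 145], [390, 148], [380, 167], [336, 159], [335, 162], [382, 170]]
side 18.5 [[349, 140], [371, 144]]
wrist 2808.5 [[0, 199], [0, 211], [121, 212], [139, 330], [149, 330], [146, 321], [148, 319], [145, 317], [145, 299], [142, 297], [144, 291], [136, 234], [133, 230], [133, 212], [127, 200]]
1.03 [('scene', 239, 108), ('side', 373, 107), ('scene', 289, 125), ('side', 361, 125)]
0.9 [('scene', 243, 107), ('side', 378, 111), ('scene', 293, 123), ('side', 366, 129)]
0.7 [('scene', 248, 107), ('side', 384, 118), ('scene', 297, 123), ('side', 373, 137)]
0.5 [('scene', 253, 109), ('side', 389, 127), ('scene', 300, 125), ('side', 378, 146)]
0.3 [('scene', 256, 113), ('side', 392, 135), ('scene', 303, 129), ('side', 381, 155)]
0 [('scene', 259, 123), ('side', 393, 148), ('scene', 304, 138), ('side', 383, 169)]
```

View pics/fin.png

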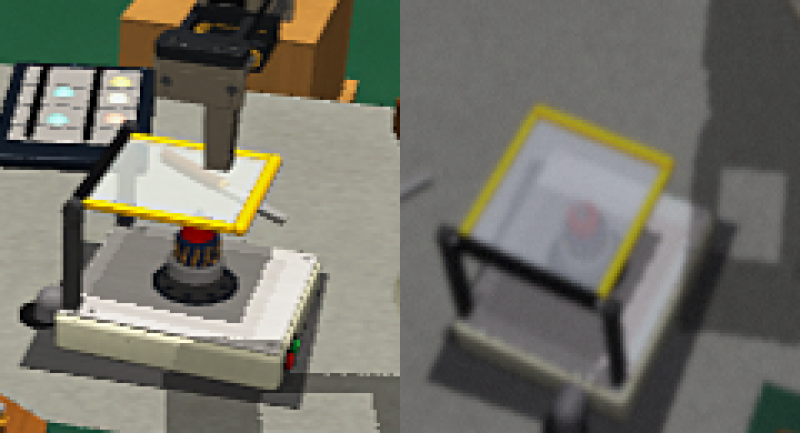

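The guard is level: its bar ends match the predicted angle-0 pixels to within about 1 px. The stack reads spacer, cutter, red collar under it.

```bash
python3 -c "
from cell import order; print(order.hand_in())"
```

```text
the job is handed in; nothing more can be done
None
```

The trimmer is fitted up and the job is handed in at about 30.6 s of the 72 s allowed. The steel spacer, the toothed cutter and the red collar are on the spindle in that order, with the guard down over them.

- **Parts:** I took each part off its pin and laid it flat on the bench to take out the 30° tilt. I then re-gripped it and lowered it on the spindle until it was supported. The seating contact read 15 N for the cutter and 25 N for the collar. The spacer's contact was lighter: the measured load only fell from about 4.8 N to 0.8 N before I lowered it a last 1.5 mm and let go. A picture afterwards showed it on the shoulder.
- **Guard:** I hooked the bar from behind, drew it forward and pressed it down onto its stop. The fingers pressed with 47 N (49 N at the wrist) with no further movement. The 40 N limit covers the arm and gripper body, which were clear.
- **Last checks:** The bar ends lie within about 1 pixel of the positions predicted for a fully lowered guard, in both the scene and side cameras. The last picture shows the three parts stacked in order under the level guard, with the robot clear.
- **Not exact or not checked:** The collar gripped at 30.3 mm against the 32 mm stated, probably because of the knurling. I did not re-measure the plaster model, the bottle or the knife at the end, but no move went near them.

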